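Draw the finished board's tray out of the programming jig and bolt it open

ROBOT

A 6-joint arm with a two-finger parallel gripper is mounted at the origin on a cart in front of the work surface, level with it; the furniture and walls round the work are solid. World frame = base frame: x ahead of the robot, y to its left, z up, the work surface at z = 0. Lengths are in m, angles in rad, forces in N, time in s.
With the tool pointing down it reaches from about 0.35 to 0.775 m from the base axis. Payload 7.3 kg.
Tool frame: the origin (TCP) lies at the very end of the fingers, on their centre line; the grasp point (between the pads) lies 19 mm behind it; z points along the fingers, y is the line along which they close (so a half turn about z gives the same grasp; the last joint's range is limited). The gripper opens to 92 mm and grips with 3 to 60 N. Pads are 19 mm wide; open, the fingers measure 130 mm over their backs; the gripper's body (75 mm by 190 mm) begins 47 mm behind the grasp point.
Start: joints at [-1.378, 0.342, 1.524, -0, 1.275, -0.146], TCP at [0.175, -0.495, 0.227] pointing down, gripper open.
Joint ranges: [-2.53, 2.53], [-0.77, 2.02], [0.04, 2.7], [-1, 4.14], [0.28, 2.66], [-3.11, 3.11]. Speed limits (rad/s): [2.57, 2.57, 3.14, 3.14, 3.14, 3.14].

INTERFACE

Orientations are given as [roll, pitch, yaw] about the fixed x, y, z axes, in that order (R = Rz(yaw) Ry(pitch) Rx(roll)).
In Python, from cell import robot gives the robot as it stands. The module is installed in compiled form; this text tells all that it offers.
- The arm moves only by the tool arm_command, never from a script. Its argument "moves" is a list of rows, each a list of 3 entries, a list of its own where there are three numbers: the shift along the tool's x, y, z in m, then the turn, a rotation vector about the tool's x, y, z in rad, then the finger opening in m, from 0 to 0.0918. In form: [[[dx, dy, dz], [ax, ay, az], claw], ...]. A call has exactly 5 rows; each row is the pose to reach, as a shift and turn from the pose commanded when the call began, along the tool's axes at that moment; what a row does not reach only later rows make up. A row lasts 1/10 s, in which the tool goes at most 50 mm and 8.59 degrees, less where a joint would pass 70% of its speed; a pose out of reach is approached as far as the arm can. A call with a gripper value outside its range is refused whole. The fingers move at their own pace and stop on an object; "squeeze" is the grip in N (left out, the last holds). Time passes only in rows, so rows that repeat a pose let the fingers close, or fill a call up. It gives the time, the measured TCP pose, the force, the opening and the grip force at its end, in the units of the state.
- robot.observe(): the state, without advancing time (a new reading comes with each control period).
- robot.read_camera(name): name is "side" or "top" or "wrist"; returns the picture (400x640x3 uint8, red, green, blue); there is no depth.
- robot.camera_model(name): a dict with "fx", "fy", "cx", "cy" (pixels), "R" (3x3) and "t" (3): a world point X has camera coordinates R X + t. Camera axes: x right, y down, z forward; pixel columns grow to the right and rows downward; lengths in m; the calibration is good to about 2 mm. A picture is of the moment at which its call begins: read the wrist's pose just before it. camera_model takes no time and is no camera call; for the wrist camera it gives the pose at the moment of the call.
- robot.hand_in(): hands the job in; it is judged then, once.
The state is a dict: "time": time; "qpos": joint angles; "qvel": joint speeds; "joint_efforts": joint torques, N m; "tool_pos": TCP position; "tool_rot": TCP orientation; "contact_force": force on the tool from outside, world axes, zero at the start; "torque": the same for the moment, N m; "opening": finger opening in m; "grip_force": force on a finger pad.
Only numpy, scipy, OpenCV 4.12 (cv2) and the standard library are available. Lean on these libraries where they do the work, as an engineer would, in place of code of your own. Each camera call takes 0.05 s, during which the arm holds its last target. There are 200 camera calls.

TASK

One of the two programming jigs holds a finished circuit board, its tray run in under the contacts and bolted. Using only the fingertips, push that jig's red-knobbed slide bolt all the way back, hook a fingertip behind the tray's front lip and draw the tray smoothly out to its stop, then push the bolt fully home again so that the tray is locked open. Do not touch the board or lift anything, and leave the other jig and the loose things on the bench as they are.

Things in the scene. Friction and masses are not known exactly. Their poses are not given: they have to be found in the camera images.
- jig_full: programming jig with the green board in its dark grey tray: fixed grey aluminium base plate, black contact block 60 mm high at its far end, slide bolt with red knob at its right. Origin on the bench under the middle of the tray when fully in; x to the contact block, y left (away from the bolt), z up; tray runs out along -x. Base: x -85 to +106 mm, y -133 to +73 mm, top z 14 mm
- tray_full (a joint): that tray, m drawn out along the jig's -x: 0 fully in, 0.075 at its outer stop. Slides with about 3 N, stays where left. 132 mm wide, 138 mm long, floor at z = 26 mm. Behind its front lip lies an empty finger well, 46 mm (x) by 103 mm, then a 5 mm high rim and the nest with the board. Side bars end at z = 34 mm
- lip_full (a point): middle of the upper rear edge of that tray's front lip, the edge to hook a fingertip behind; moves with the tray. The lip is an upright aluminium strip 132 mm wide, 6 mm thick (to -x of this point), 18 mm above the tray floor; this point is 44 mm above the bench
- bolt_full (a joint): that jig's slide bolt, m pushed back along the jig's -y: 0 home (nose 11 mm deep in a notch of the tray's right side bar: locked), 0.016 fully back (free). The bar has one notch for tray fully in and one for fully out, each with 2 mm play either way; elsewhere the nose stops on the bar at about 0.011. Slides with about 2.5 N, stays where left
- knob_full (a point): middle of the top of that bolt's red knob, 62 mm above the bench; moves with the bolt. Round, 16 mm in diameter, red down to z = 42 mm; below it an 8 mm stem, and the bolt's steel saddles end at z = 33 mm. With the bolt home it stands 96 mm to the right (-y) of the tray's middle line, 25 mm to -x of the jig's origin
- nest_full (a point): middle of the floor of that tray's board nest (26 mm above the bench); moves with the tray
- board: green circuit board, 75 x 100 mm, 9 mm high with its parts, lying loose in the nest of the tray of jig_full; origin in the middle of its underside
- jig_empty: a second jig of the same make and axes as jig_full, with an empty tray that already stands drawn out and bolted; to be left alone
- tray_empty (a joint): tray of the second jig, drawn out by this much (m), as for tray_full
- bolt_empty (a joint): slide bolt of the second jig, as for bolt_full
- flux_bottle: small loose white bottle with a red cap and needle, 34 mm in diameter, 95 mm high; origin under its middle
- tape_roll: loose roll of orange tape lying flat, 60 mm in diameter, 16 mm high; origin under its middle
- flux_pen: loose white pen with a green cap, 122 x 12 mm, lying on the bench; origin under its middle
Not all that is in view belongs to the job. Leave any brown or pink look-alike of the board alone.

How it is judged:
On the way, in this order (a step that is already met when the one before it is completed fails the run):
1. the bolt is pushed back clear of the tray, the tray still fully in (value of joint bolt_full above 0.0135 m and value of joint tray_full below 0.006 m), for 0.1 s.
2. the tray is drawn out to its stop with the bolt still back (value of joint tray_full above 0.0715 m and value of joint bolt_full above 0.0105 m), for 0.2 s.
3. the bolt is pushed home into the tray's outer notch (value of joint tray_full above 0.0715 m and value of joint bolt_full below 0.004 m), for 0.2 s.
At the end, for the whole second after the job is handed in: tray_full is out at its stop (0.0715 to 0.075 m), its bolt is home in the outer notch (under 4 mm from fully home), both are at rest, and the board lies seated in its nest (within 6 mm of the nest's middle, not lifted by 4 mm) (all of step 3 and velocity of joint tray_full between -0.01 and 0.01 m/s and velocity of joint bolt_full between -0.01 and 0.01 m/s and horizontal distance between board and nest_full below 0.006 m and z of board in the frame of nest_full below 0.004 m and linear speed of board below 0.02 m/s); the robot touches nothing.
It fails at once if the robot touches the board (contact force between any of the fingers, the arm and board above 0.3 N).
It fails at once if the board is lifted or jolted out of its nest (horizontal distance between board and nest_full above 0.01 m or z of board in the frame of nest_full above 0.006 m).
It fails at once if the tray is jerked (faster than 0.4 m/s) (velocity of joint tray_full above 0.4 m/s).
It fails at once if the other jig's tray or bolt is moved (value of joint tray_empty below 0.069 m or value of joint bolt_empty above 0.006 m).
It fails at once if a loose thing on the bench is pushed away or lifted (more than 20 mm) (distance of any of flux_bottle, tape_roll, flux_pen from where it was at the start of the episode above 0.02 m).
It also fails if it takes over 45 s, if anything falls off the work surface, if the arm or the gripper's body presses on something with over 40 N, if the wrist force passes 120 N, or if a joint passes its speed limit or range.

## Working session

There is one attempt and no reset: what is moved stays moved. The work goes in short steps, Python scripts to look and compute and a tool call to move; the robot and the scene stay as the last step left them, time stands still between calls to the robot, and variables do not carry over. Pictures are saved under pics/ and viewed, at most 10 in all, crops included, and the job is handed in when it is done.

Besides the shell and the picture viewer there is one more tool, called after ">>>" as name(argument=value, ...), one argument or row to a line, values as JSON. arm_command: Moves the arm, as the interface text tells. Its arguments: {"type":"object","properties":{"moves":{"type":"array"},"squeeze":{"type":"number"}},"required":["moves"]}

```bash
mkdir -p pics; python3 - <<'E'
from cell import robot
import cv2
s=robot.observe();print(s['time'],s['tool_pos'],s['tool_rot'],s['opening'])
for n in("top","side"):
    im=robot.read_camera(n);cv2.imwrite(f"pics/{n}0.png",im[:,:,::-1])
    m=robot.camera_model(n);print(n,m)
E
```

```text
0.0 [ 0.1744259  -0.49473314  0.22603572] [-3.14004183e+00 -2.31094262e-04  3.38764335e-01] 0.09149702436074168
top {'fx': 459.9096806864431, 'fy': 459.9096806864431, 'cx': 326.61395390857825, 'cy': 193.47287669879012, 'R': array([[ 0.02103333, -0.99958721,  0.01957083],
       [-0.99190815, -0.02331516, -0.12479834],
       [ 0.12520313, -0.01678755, -0.99198909]]), 't': array([-0.17411567,  0.52264586,  1.45583998])}
side {'fx': 415.0101848514856, 'fy': 415.0101848514856, 'cx': 327.91364763920257, 'cy': 208.51471607082485, 'R': array([[-0.94696931, -0.32103243, -0.01368604],
       [-0.14479816,  0.46436823, -0.87372515],
       [ 0.28684947, -0.82540919, -0.48622737]]), 't': array([0.42793227, 0.21584467, 0.99165526])}
```

View pics/top0.png

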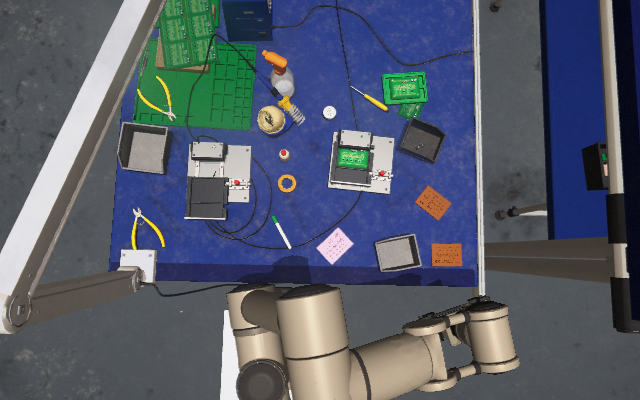

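View pics/side0.png

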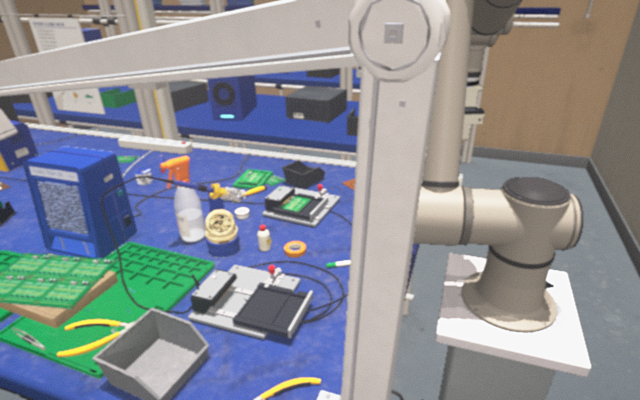

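The top view shows two jigs. The one at about (360,162) has a green board in its tray and a red knob at about (383,173), so it is jig_full. The one at about (217,183) has an empty tray already drawn out, so it is jig_empty. The loose green board at (405,88) and the pink and brown cards are look-alikes. I'll confirm in a crop and measure.

```bash
cat > h.py <<'E'
import numpy as np,cv2
def ray(m,uv,z):
    d=np.array([(uv[0]-m['cx'])/m['fx'],(uv[1]-m['cy'])/m['fy'],1.]);R=m['R'];c=-R.T@m['t'];w=R.T@d
    return c+w*(z-c[2])/w[2]
def proj(m,X):
    p=m['R']@np.array(X)+m['t'];return np.array([m['fx']*p[0]/p[2]+m['cx'],m['fy']*p[1]/p[2]+m['cy']])
def blobs(im,cond,off=(0,0),amin=15):
    n,l,s,c=cv2.connectedComponentsWithStats(cond.astype('uint8'))
    return [(s[i,4],c[i]+off,l==i) for i in range(1,n) if s[i,4]>=amin]
def red(im):
    h=cv2.cvtColor(im,cv2.COLOR_RGB2HSV);return ((h[...,0]<6)|(h[...,0]>174))&(h[...,1]>150)&(h[...,2]>80)
def green(im):
    h=cv2.cvtColor(im,cv2.COLOR_RGB2HSV);return (h[...,0]>40)&(h[...,0]<85)&(h[...,1]>110)&(h[...,2]>60)
E
python3 - <<'E'
from h import *
from cell import robot
im=cv2.imread('pics/top0.png')[:,:,::-1].copy();m=robot.camera_model('top')
x0,y0,x1,y1=315,120,405,205
c=im[y0:y1,x0:x1]
cv2.imwrite('pics/crop.png',cv2.resize(c,None,fx=7,fy=7,interpolation=cv2.INTER_CUBIC)[:,:,::-1])
for n,f,z in(('red',red,.055),('green',green,.033)):
    for a,uv,l in blobs(c,f(c),(x0,y0)):
        r=cv2.minAreaRect(np.argwhere(l)[:,::-1].astype('float32'))
        print(n,a,uv,ray(m,uv,z).round(4),r)
E
```

```text
red 16 [381.75  172.625] [ 0.5956 -0.3383  0.055 ] ((67.0, 52.5), (4.0, 3.0), 0.0)
green 428 [352.48831776 158.57242991] [ 0.6439 -0.2449  0.033 ] ((37.623077392578125, 38.01538848876953), (30.7606143951416, 17.736967086791992), 7.125016689300537)
```

View pics/crop.png

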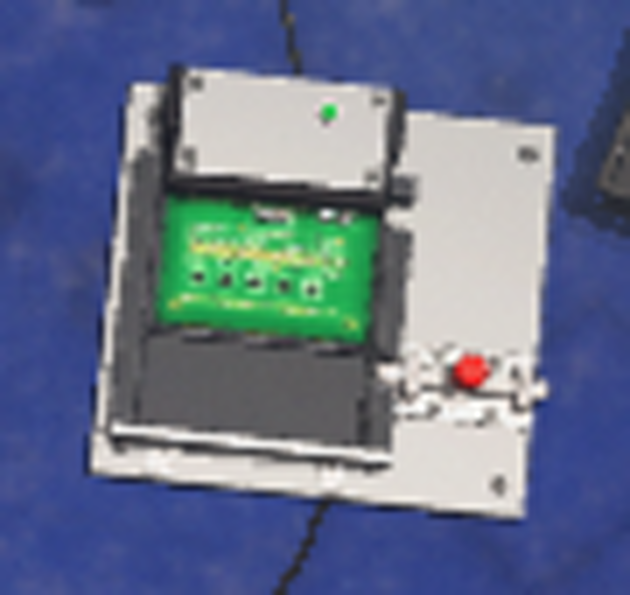

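The crop shows jig_full: the board is under the contact block and the tray is fully in. The knob is at crop (470,370), the base corners are at crop (130,82), (556,126), (525,518) and (92,472), and the lip runs from (112,428) to (388,460).

```bash
python3 - <<'E'
from h import *
from cell import robot
m=robot.camera_model('top')
g=lambda u,v,z:ray(m,(315+(u+.5)/7-.5,120+(v+.5)/7-.5),z)[:2]
P=np.array([g(130,82,.014),g(556,126,.014),g(525,518,.014),g(92,472,.014)])
L=np.array([[.106,.073],[.106,-.133],[-.085,-.133],[-.085,.073]])
print(np.linalg.norm(P-np.roll(P,1,0),axis=1))
pc,lc=P.mean(0),L.mean(0);A=(L-lc);B=(P-pc)
th=np.arctan2((A[:,0]*B[:,1]-A[:,1]*B[:,0]).sum(),(A*B).sum())
R=np.array([[np.cos(th),-np.sin(th)],[np.sin(th),np.cos(th)]]);o=pc-R@lc
print('yaw',th,np.degrees(th),'o',o,'res',(P-(A@R.T+pc)).round(4).tolist())
J=lambda p:R.T@(np.array(p)-o)
print('knob',J(g(470,368,.060)),'exp -.025 -.096; lip ends',J(g(112,428,.044)),J(g(388,460,.044)))
s=robot.observe();print(s['tool_pos'],s['tool_rot'],s['qpos'])
for n,p in(('knob',(-.025,-.096)),('lipx?',(-.063,0))):print(n,o+R@p)
E
```

```text
[0.18898571 0.20472135 0.18976187 0.20491229]
yaw -0.07831774457492324 -4.487276225126702 o [ 0.62832418 -0.24441715] res [[-0.0007, -0.0003], [-0.0008, 0.001], [0.0003, 0.0002], [0.0012, -0.001]]
knob [-0.02461122 -0.09525077] exp -.025 -.096; lip ends [-0.06659965  0.06521873] [-0.06844388 -0.06308941]
[ 0.17443749 -0.49477494  0.22610829] [-3.14018196e+00 -2.28179500e-04  3.38789772e-01] [-1.37800366e+00  3.42660972e-01  1.52492742e+00  2.14543545e-05
  1.27543314e+00 -1.46003525e-01]
knob [ 0.59589    -0.33816694]
lipx? [ 0.5655173  -0.23948817]
```

>>> arm_command(
  moves=[
    [[0.03, 0, 0], [0, 0, 0.1], 0.04],
    [[0.075, 0, 0], [0, 0, 0.2], 0.04],
    [[0.12, 0, 0], [0, 0, 0.3], 0.04],
    [[0.165, 0, 0], [0, 0, 0.417], 0.04],
    [[0.21, -0.004, 0], [0, 0, 0.417], 0.04],
  ],
  squeeze=30,
)

```text
time: 0.6
tool_pos: [0.3727, -0.4209, 0.2263]
tool_rot: [-3.141, 0.0, -0.082]
contact_force: [0.2, -0.6, 0.4]
opening: 0.057
grip_force: 0.0
```

```bash
cat >> h.py <<'E'
TH=-0.0783;O=np.array([.6283,-.2444]);R2=np.array([[np.cos(TH),-np.sin(TH)],[np.sin(TH),np.cos(TH)]])
def st(robot):
    s=robot.observe();p=s['tool_pos'];j=R2.T@(p[:2]-O);y=s['tool_rot'][2]
    print('t',round(s['time'],2),'jig',(j*1e3).round(1),'z',round(p[2]*1e3,1),'rot',np.round(s['tool_rot'],3),'dyaw',round(y-TH,4),'F',np.round(s['contact_force'],1),'op',round(s['opening'],4),'grip',s['grip_force'])
    return s,j
def to(robot,jx,jy,z):
    s,j=st(robot);a=s['tool_rot'][2];d=O+R2@np.array([jx,jy])-s['tool_pos'][:2]
    print('shift',[round(v,4) for v in(np.cos(a)*d[0]+np.sin(a)*d[1],np.sin(a)*d[0]-np.cos(a)*d[1],s['tool_pos'][2]-z)],'az',round(a-TH,4))
E
python3 -c "
from h import *
from cell import robot
to(robot,-.025,-.096,.13)"
```

```text
t 0.6 jig [-241.  -195.9] z 226.3 rot [-3.141  0.    -0.082] dyaw -0.0036 F [ 0.2 -0.6  0.4] op 0.057 grip 0.0
shift [np.float64(0.2156), np.float64(-0.1007), np.float64(0.0963)] az -0.0036
```

>>> arm_command(
  moves=[
    [[0.035, -0.016, 0], [0, 0, 0], 0.04],
    [[0.075, -0.035, 0], [0, 0, 0], 0.04],
    [[0.115, -0.054, 0.01], [0, 0, 0], 0.04],
    [[0.155, -0.072, 0.02], [0, 0, 0], 0.04],
    [[0.185, -0.087, 0.03], [0, 0, 0], 0.04],
  ],
)

```text
time: 1.1
tool_pos: [0.5646, -0.3478, 0.1956]
tool_rot: [-3.141, 0.0, -0.077]
contact_force: [-0.6, 0.0, 0.5]
opening: 0.0398
grip_force: 0.0
```

```bash
python3 -c "
from h import *
from cell import robot
to(robot,-.025,-.096,.12)"
```

```text
t 1.1 jig [ -55.5 -108.1] z 195.6 rot [-3.141  0.    -0.077] dyaw 0.0013 F [-0.6  0.   0.5] op 0.0398 grip 0.0
shift [np.float64(0.0305), np.float64(-0.012), np.float64(0.0756)] az 0.0013
```

Look with the wrist camera at the knob and lip from here.

>>> arm_command(
  moves=[
    [[0.015, -0.006, 0.015], [0, 0, 0], 0.04],
    [[0.03, -0.012, 0.035], [0, 0, 0], 0.04],
    [[0.03, -0.012, 0.06], [0, 0, 0], 0.04],
    [[0.03, -0.012, 0.075], [0, 0, 0], 0.04],
    [[0.03, -0.012, 0.075], [0, 0, 0], 0.04],
  ],
)

```text
time: 1.6
tool_pos: [0.5919, -0.3385, 0.1182]
tool_rot: [-3.138, 0.006, -0.078]
contact_force: [-0.4, -0.4, -0.2]
opening: 0.0397
grip_force: 0.0
```

```bash
python3 - <<'E'
from h import *
from cell import robot
to(robot,-.025,-.096,.046)
m=robot.camera_model('wrist');im=robot.read_camera('wrist');cv2.imwrite('pics/w1.png',im[:,:,::-1])
J=lambda p:(1e3*R2.T@(p[:2]-O)).round(1)
for a,uv,l in blobs(im,red(im),amin=60):
    print(a,uv.round(1),J(ray(m,uv,.06)))
for n,p in(('knob',(-.025,-.096,.062)),('lipmid',(-.063,0,.044)),('lipR',(-.063,-.066,.044)),('o',(0,0,.026))):
    print(n,proj(m,[*(O+R2@np.array(p[:2])),p[2]]).round(0))
E
```

```text
t 1.6 jig [-28.9 -96.6] z 118.2 rot [-3.138  0.006 -0.078] dyaw 0.0004 F [-0.4 -0.4 -0.2] op 0.0397 grip 0.0
shift [np.float64(0.0039), np.float64(-0.0006), np.float64(0.0722)] az 0.0004
200 [317.9 207.4] [-23.5 -95.6]
knob [318. 210.]
lipmid [215. 241.]
lipR [286. 241.]
o [214. 170.]
```

View pics/w1.png

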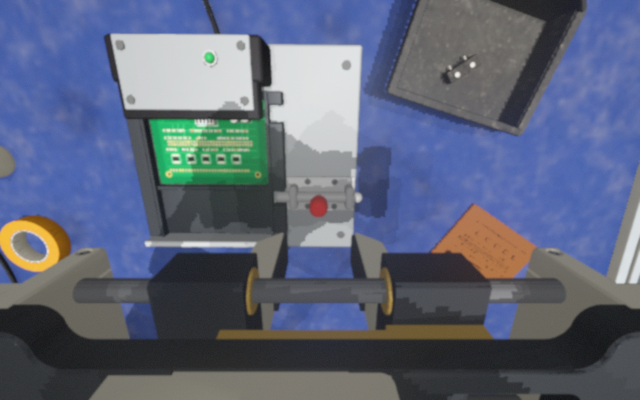

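The wrist view shows the knob at (318,207), where I predicted (318,210), centred between the fingers. The lip's rear edge is at row ~241, also as predicted. I'll go down so the fingers straddle the knob.

>>> arm_command(
  moves=[
    [[0.002, 0, 0.015], [0, 0, 0], 0.04],
    [[0.002, 0, 0.03], [0, 0, 0], 0.04],
    [[0.002, 0, 0.045], [0, 0, 0], 0.04],
    [[0.002, 0, 0.06], [0, 0, 0], 0.04],
    [[0.002, 0, 0.071], [0, 0, 0], 0.04],
  ],
)

```text
time: 2.15
tool_pos: [0.5947, -0.3395, 0.0487]
tool_rot: [-3.141, 0.002, -0.078]
contact_force: [-0.6, 0.4, 0.4]
opening: 0.0402
grip_force: 0.0
```

```bash
python3 -c "
from h import *
from cell import robot
robot.read_camera('top')
to(robot,-.025,-.096,.047)"
```

```text
t 2.2 jig [-26.8 -97. ] z 46.9 rot [-3.139  0.004 -0.078] dyaw -0.0 F [-1.2  1.4 -1.5] op 0.0402 grip 0.0
shift [np.float64(0.0018), np.float64(-0.001), np.float64(-0.0001)] az -0.0
```

>>> arm_command(
  moves=[
    [[0, 0.006, 0], [0, 0, 0], 0.04],
    [[0, 0.011, 0], [0, 0, 0], 0.04],
    [[0, 0.015, 0], [0, 0, 0], 0.04],
    [[0, 0.019, 0], [0, 0, 0], 0.04],
    [[0, 0.023, 0], [0, 0, 0], 0.04],
  ],
)

```text
time: 2.7
tool_pos: [0.5937, -0.363, 0.0512]
tool_rot: [3.142, -0.001, -0.078]
contact_force: [0.5, 2.4, -0.4]
opening: 0.0398
grip_force: 1.3
```

>>> arm_command(
  moves=[
    [[0, 0.002, 0], [0, 0, 0], 0.04],
    [[0, 0.004, 0], [0, 0, 0], 0.04],
    [[0, 0.005, 0], [0, 0, 0], 0.04],
    [[0, 0.006, 0], [0, 0, 0], 0.04],
    [[0, 0.006, 0], [0, 0, 0], 0.04],
  ],
)

```text
time: 3.2
tool_pos: [0.5935, -0.3659, 0.051]
tool_rot: [-3.137, 0.001, -0.078]
contact_force: [1.3, 11.3, 2.9]
opening: 0.0402
grip_force: 5.7
```

```bash
cat > look.py <<'E'
from h import *
from cell import robot
import sys
st(robot)
m=robot.camera_model('wrist');im=robot.read_camera('wrist');cv2.imwrite(f'pics/{sys.argv[1]}.png',im[:,:,::-1])
J=lambda p:(1e3*R2.T@(p[:2]-O)).round(1)
for a,uv,l in blobs(im,red(im),amin=60): print('w',a,uv.round(1),J(ray(m,uv,.06)))
m=robot.camera_model('top');im=robot.read_camera('top');cv2.imwrite(f'pics/{sys.argv[1]}t.png',im[:,:,::-1])
for a,uv,l in blobs(im[120:205,315:405],red(im[120:205,315:405]),(315,120),8): print('t',a,uv.round(1),J(ray(m,uv,.055)))
E
python3 look.py w2
```

```text
t 3.2 jig [ -25.2 -123.8] z 51.0 rot [-3.137e+00  1.000e-03 -7.800e-02] dyaw 0.0008 F [ 1.3 11.3  2.9] op 0.0402 grip 5.682820966467261
w 561 [298.1 248.5] [ -21.3 -111.5]
```

>>> arm_command(
  moves=[
    [[0, -0.006, 0], [0, 0, 0], 0.04],
    [[0, -0.006, -0.01], [0, 0, 0], 0.04],
    [[0, -0.006, -0.03], [0, 0, 0], 0.04],
    [[-0.008, -0.03, -0.04], [0, 0, 0], 0.04],
    [[-0.018, -0.065, -0.04], [0, 0, 0], 0.04],
  ],
)

```text
time: 3.8
tool_pos: [0.5811, -0.3054, 0.0936]
tool_rot: [3.137, -0.005, -0.081]
contact_force: [0.2, 0.9, 0.1]
opening: 0.0401
grip_force: 0.0
```

>>> arm_command(
  moves=[
    [[0, -0.025, 0], [0, 0, 0], 0.04],
    [[0, -0.045, 0], [0, 0, 0], 0.04],
    [[0, -0.056, 0], [0, 0, 0], 0.04],
    [[0, -0.058, 0], [0, 0, 0], 0.04],
    [[0, -0.058, 0], [0, 0, 0], 0.04],
  ],
)

```text
time: 4.3
tool_pos: [0.585, -0.2454, 0.0909]
tool_rot: [3.141, -0.0, -0.078]
contact_force: [-0.7, -0.5, 0.8]
opening: 0.0401
grip_force: 0.0
```

```bash
python3 look.py w3; python3 -c "
from h import *
from cell import robot
to(robot,-.043,0,.031)"
```

```text
t 4.3 jig [-43.1  -4.3] z 90.9 rot [ 3.141 -0.    -0.078] dyaw 0.0003 F [-0.7 -0.5  0.8] op 0.0401 grip 0.0
w 265 [466.2 203.5] [ -24.5 -110.3]
t 4.4 jig [-43.3  -4.9] z 90.6 rot [ 3.141 -0.    -0.079] dyaw -0.0008 F [ 0.2 -0.2  1.1] op 0.0397 grip 0.0
shift [np.float64(0.0003), np.float64(-0.0049), np.float64(0.0596)] az -0.0008
```

View pics/w3.png

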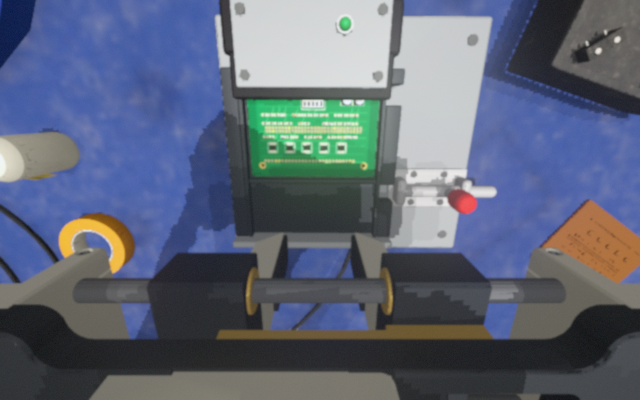

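The wrist view shows the bolt drawn back, with the knob at (462,202) and its nose clear of the bar. The lip's rear edge is at about row 235 and the well's rim at about row 180. A quick check of the well's limits before going down:

```bash
python3 -c "
from h import *
from cell import robot
m=robot.camera_model('wrist')
for u,v,z in((310,235,.044),(310,247,.044),(315,179,.031),(250,200,.034),(378,200,.034)):print(u,v,(1e3*R2.T@(ray(m,(u,v),z)[:2]-O)).round(1))"
```

```text
310 235 [-57.1   2.3]
310 247 [-68.    2.4]
315 179 [-13.7  -1.8]
250 200 [-30.5  51.2]
378 200 [-30.6 -53. ]
```

>>> arm_command(
  moves=[
    [[0.003, -0.005, 0.012], [0, 0, 0], 0.04],
    [[0.003, -0.005, 0.026], [0, 0, 0], 0.04],
    [[0.003, -0.005, 0.04], [0, 0, 0], 0.04],
    [[0.003, -0.005, 0.05], [0, 0, 0], 0.04],
    [[0.003, -0.005, 0.057], [0, 0, 0], 0.04],
  ],
)

```text
time: 4.9
tool_pos: [0.5874, -0.2397, 0.0318]
tool_rot: [-3.141, 0.002, -0.078]
contact_force: [0.0, -0.6, 0.1]
opening: 0.0401
grip_force: 0.0
```

>>> arm_command(
  moves=[
    [[0, 0, 0], [0, 0, 0], 0.04],
    [[0, 0, 0], [0, 0, 0], 0.04],
    [[-0.003, 0, 0], [0, 0, 0], 0.04],
    [[-0.006, 0, 0], [0, 0, 0], 0.04],
    [[-0.009, 0, 0], [0, 0, 0], 0.04],
  ],
)

```text
time: 5.4
tool_pos: [0.579, -0.2394, 0.0342]
tool_rot: [3.141, -0.001, -0.078]
contact_force: [0.4, -0.2, -1.0]
opening: 0.0403
grip_force: 0.0
```

```bash
python3 -c "
from h import *
from cell import robot
st(robot)"
```

```text
t 5.4 jig [-49.5   1.2] z 34.2 rot [ 3.141e+00 -1.000e-03 -7.800e-02] dyaw 0.0001 F [ 0.4 -0.2 -1. ] op 0.0403 grip 0.0
```

>>> arm_command(
  moves=[
    [[-0.003, 0, 0.001], [0, 0, 0], 0.04],
    [[-0.007, 0, 0.001], [0, 0, 0], 0.04],
    [[-0.012, 0, 0.001], [0, 0, 0], 0.04],
    [[-0.017, 0, 0.001], [0, 0, 0], 0.04],
    [[-0.022, 0, 0.001], [0, 0, 0], 0.04],
  ],
)

```text
time: 5.9
tool_pos: [0.5571, -0.2377, 0.0331]
tool_rot: [3.141, -0.001, -0.078]
contact_force: [3.1, 0.2, 2.2]
opening: 0.04
grip_force: 1.7
```

>>> arm_command(
  moves=[
    [[-0.005, 0, 0], [0, 0, 0], 0.04],
    [[-0.01, 0, 0], [0, 0, 0], 0.04],
    [[-0.015, 0, 0], [0, 0, 0], 0.04],
    [[-0.02, 0, 0], [0, 0, 0], 0.04],
    [[-0.025, 0, 0], [0, 0, 0], 0.04],
  ],
)

```text
time: 6.4
tool_pos: [0.5318, -0.2356, 0.0327]
tool_rot: [3.142, 0.0, -0.078]
contact_force: [3.1, 0.5, 2.1]
opening: 0.0402
grip_force: 1.7
```

>>> arm_command(
  moves=[
    [[-0.005, 0, 0], [0, 0, 0], 0.04],
    [[-0.01, 0, 0], [0, 0, 0], 0.04],
    [[-0.014, 0, 0], [0, 0, 0], 0.04],
    [[-0.018, 0, 0], [0, 0, 0], 0.04],
    [[-0.021, 0, 0], [0, 0, 0], 0.04],
  ],
)

```text
time: 6.9
tool_pos: [0.5109, -0.2339, 0.0327]
tool_rot: [-3.141, 0.0, -0.078]
contact_force: [3.5, 1.0, 2.6]
opening: 0.0402
grip_force: 1.6
```

```bash
python3 -c "
from h import *
from cell import robot
st(robot)"
```

```text
t 6.9 jig [-117.9    1.3] z 32.7 rot [-3.141  0.    -0.078] dyaw 0.0 F [3.5 1.  2.6] op 0.0402 grip 1.5887146443128586
```

Pulling steadily with about 3 N. Continuing to the stop.

>>> arm_command(
  moves=[
    [[-0.002, 0, 0], [0, 0, 0], 0.04],
    [[-0.004, 0, 0], [0, 0, 0], 0.04],
    [[-0.006, 0, 0], [0, 0, 0], 0.04],
    [[-0.008, 0, 0], [0, 0, 0], 0.04],
    [[-0.01, 0, 0], [0, 0, 0], 0.04],
  ],
)

```text
time: 7.4
tool_pos: [0.5021, -0.2333, 0.0328]
tool_rot: [3.141, -0.002, -0.079]
contact_force: [10.4, 2.8, -2.8]
opening: 0.0401
grip_force: 4.9
```

The force rose to 10 N at about 75 mm of travel, so the tray is at its stop. I'll back off the lip, lift, and go to the knob.

>>> arm_command(
  moves=[
    [[0, 0, 0], [0, 0, 0], 0.04],
    [[0.006, 0, 0], [0, 0, 0], 0.04],
    [[0.01, 0, 0], [0, 0, 0], 0.04],
    [[0.01, 0, -0.03], [0, 0, 0], 0.04],
    [[0.01, 0, -0.06], [0, 0, 0], 0.04],
  ],
)

```text
time: 7.9
tool_pos: [0.5102, -0.2335, 0.0921]
tool_rot: [-3.14, 0.004, -0.078]
contact_force: [0.6, -1.0, 0.2]
opening: 0.0401
grip_force: 0.0
```

```bash
python3 look.py w4;python3 -c "
from h import *
from cell import robot
to(robot,-.025,-.114,.095)
m=robot.camera_model('top')
for p in((-.063-.075,.03,.044),(-.063,.03,.044)):print(proj(m,[*(O+R2@np.array(p[:2])),p[2]]).round(0))
im=cv2.imread('pics/w4.png')
cv2.imwrite('pics/w4c.png',im)"
```

```text
t 7.9 jig [-118.6    1.6] z 92.1 rot [-3.14   0.004 -0.078] dyaw 0.0005 F [ 0.6 -1.   0.2] op 0.0401 grip 0.0
w 284 [495.7  91.5] [ -24.9 -111. ]
t 16 [386.5 173. ] [ -24.9 -111.5]
t 8.0 jig [-1.156e+02  1.000e-01] z 96.1 rot [ 3.138 -0.005 -0.078] dyaw 0.0004 F [-0.5 -0.6 -0.1] op 0.0401 grip 0.0
shift [np.float64(0.0906), np.float64(0.1141), np.float64(0.0011)] az 0.0004
[339. 204.]
[342. 181.]
```

View pics/w4.png

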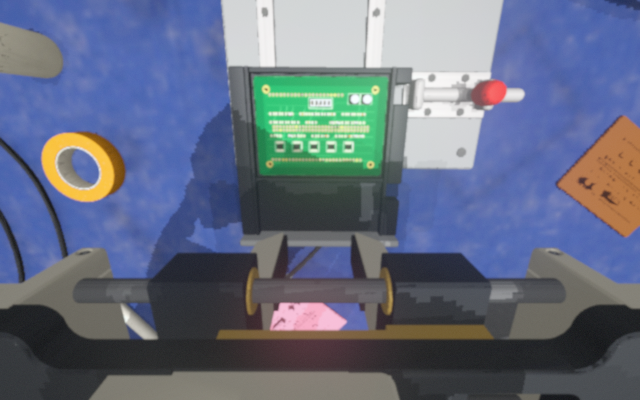

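The wrist view shows the tray drawn out, the board seated in it, the lip at row ~240, and the outer notch at (402,92) in line with the bolt. The knob is at (490,92), still back. Now to straddle the knob again.

>>> arm_command(
  moves=[
    [[0.02, 0.025, 0], [0, 0, 0], 0.04],
    [[0.045, 0.057, 0], [0, 0, 0], 0.04],
    [[0.07, 0.088, 0], [0, 0, 0], 0.04],
    [[0.088, 0.11, 0], [0, 0, 0], 0.04],
    [[0.092, 0.114, 0], [0, 0, 0], 0.04],
  ],
)

```text
time: 8.5
tool_pos: [0.5944, -0.3573, 0.0909]
tool_rot: [3.141, 0.001, -0.08]
contact_force: [0.0, 0.6, -0.3]
opening: 0.0399
grip_force: 0.0
```

```bash
python3 -c "
from h import *
from cell import robot
robot.read_camera('top')
to(robot,-.025,-.112,.048)"
```

```text
t 8.55 jig [ -25.4 -114.2] z 90.8 rot [-3.141e+00  2.000e-03 -8.000e-02] dyaw -0.0012 F [-0.8  0.6 -0.3] op 0.04 grip 0.0
shift [np.float64(0.0004), np.float64(-0.0022), np.float64(0.0428)] az -0.0012
```

>>> arm_command(
  moves=[
    [[0, 0, 0.012], [0, 0, 0], 0.04],
    [[0, 0, 0.024], [0, 0, 0], 0.04],
    [[0, 0, 0.034], [0, 0, 0], 0.04],
    [[0, 0, 0.042], [0, 0, 0], 0.04],
    [[0, -0.004, 0.042], [0, 0, 0], 0.04],
  ],
)

```text
time: 9.05
tool_pos: [0.5935, -0.3501, 0.0489]
tool_rot: [-3.14, 0.003, -0.078]
contact_force: [-0.4, -0.4, 0.3]
opening: 0.0394
grip_force: 0.0
```

>>> arm_command(
  moves=[
    [[0, -0.005, 0], [0, 0, 0], 0.04],
    [[0, -0.009, 0], [0, 0, 0], 0.04],
    [[0, -0.013, 0], [0, 0, 0], 0.04],
    [[0, -0.017, 0], [0, 0, 0], 0.04],
    [[0, -0.021, 0], [0, 0, 0], 0.04],
  ],
)

```text
time: 9.55
tool_pos: [0.5965, -0.3302, 0.0513]
tool_rot: [3.14, -0.001, -0.078]
contact_force: [0.5, -2.6, 1.7]
opening: 0.0399
grip_force: 1.3
```

>>> arm_command(
  moves=[
    [[0, -0.002, 0], [0, 0, 0], 0.04],
    [[0, -0.004, 0], [0, 0, 0], 0.04],
    [[0, -0.006, 0], [0, 0, 0], 0.04],
    [[0, -0.007, 0], [0, 0, 0], 0.04],
    [[0, -0.007, 0], [0, 0, 0], 0.04],
  ],
)

```text
time: 10.05
tool_pos: [0.5969, -0.3246, 0.0513]
tool_rot: [3.139, -0.002, -0.078]
contact_force: [0.3, -7.7, 1.7]
opening: 0.0404
grip_force: 3.5
```

```bash
python3 look.py w5
```

```text
t 10.05 jig [-25.  -82.4] z 51.3 rot [ 3.139e+00 -2.000e-03 -7.800e-02] dyaw -0.0001 F [ 0.3 -7.7  1.7] op 0.0404 grip 3.532341252139304
w 501 [339.  249.1] [-21.7 -94.6]
```

The bolt is home: 7.7 N against the end, knob at y = -94.6 mm. Backing off and lifting clear.

>>> arm_command(
  moves=[
    [[0, 0.006, 0], [0, 0, 0], 0.04],
    [[0, 0.01, 0], [0, 0, 0], 0.04],
    [[0, 0.01, -0.03], [0, 0, 0], 0.04],
    [[0, 0.01, -0.07], [0, 0, 0], 0.04],
    [[-0.03, 0.01, -0.1], [0, 0, 0], 0.04],
  ],
)

```text
time: 10.65
tool_pos: [0.568, -0.3303, 0.152]
tool_rot: [3.141, -0.003, -0.077]
contact_force: [0.0, -0.8, 0.3]
opening: 0.0397
grip_force: 0.0
```

>>> arm_command(
  moves=[
    [[-0.02, 0, 0], [0, 0, 0], 0.04],
    [[-0.04, 0, 0], [0, 0, 0], 0.04],
    [[-0.06, 0, 0], [0, 0, 0], 0.04],
    [[-0.06, 0, 0], [0, 0, 0], 0.04],
    [[-0.06, 0, 0], [0, 0, 0], 0.04],
  ],
)

```text
time: 11.15
tool_pos: [0.5064, -0.3258, 0.1508]
tool_rot: [-3.141, -0.0, -0.079]
contact_force: [0.5, 0.3, -0.2]
opening: 0.0401
grip_force: 0.0
```

```bash
python3 look.py w6
```

```text
t 11.15 jig [-115.2  -90.7] z 150.8 rot [-3.141 -0.    -0.079] dyaw -0.0005 F [ 0.5  0.3 -0.2] op 0.0401 grip 0.0
w 74 [323.1 100.9] [-25.6 -94.2]
```

View pics/w6.png

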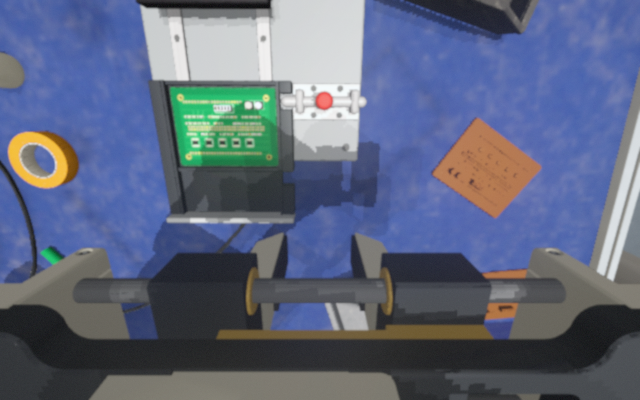

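The view shows the tray out (lip at row ~218), the bolt nose in the outer notch at (287,101), the knob home at (323,101), and the board seated. The gripper is clear of everything, so I'm handing in.

```bash
python3 -c "
from cell import robot
print(robot.hand_in())"
```

```text
the job is handed in; nothing more can be done
None
```

I handed the job in at about 11 s: the final wrist picture shows jig_full's tray out at its stop, the bolt home in the outer notch and the board seated, but the hand-in gave no verdict.

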